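Lift the middle shelf tile out for washing

TASK

Lift the middle of the three interlocked shelf tiles straight up, out from between its two neighbours, and set it down flat, fin upward, on the floor of the steel wash pan. Set it down rather than dropping it, let go, and leave the two neighbouring tiles seated in the shelf frame.

Things in the scene. Friction and masses are not known exactly. Their poses are not given: they have to be found in the camera images.
- tile_mid: Middle tile: grey slotted plastic, 110 x 120 mm (its x, y), 24 thick, on top a centred upright fin 56 long (x), 10 thick (y), 45 high. At each x end a hammerhead lug, full thickness, sticks out 22 mm into a T-shaped socket in the neighbour, 2 mm play: it leaves only straight up, free once raised 24 mm. About 0.25 kg. Origin: centre of underside (starts 12 mm above the bench), z up.
- tile_a: Neighbouring tile at the middle tile's -x end, to be left seated: same size, fin and origin, centre 112 mm from the middle one's, but with a socket instead of lugs. All three lie loose in a fixed aluminium frame, 362 x 161 mm, with rims 28 mm high (the tiles' tops are at 36 mm), 2.5 mm from the tiles' sides; the frame may be turned.
- tile_b: Neighbouring tile at the middle tile's +x end, to be left seated: same size, fin and origin, centre 112 mm from the middle one's, but with a socket instead of lugs.
- pan: Open rectangular stainless wash pan, fixed to the bench, 325 x 265 mm over its rim (along its x, y), 40 mm high; inside 292 x 232 mm, floor 4 mm above the bench. It may be to the left or the right of the shelf frame, and turned. Origin: centre of the underside, z up.
Mind the look-alikes: they are no part of the job. Leave any pink or turquoise look-alike of the tile_a alone.

How it is judged:
By the outcome, as a careful person would: the job done as asked, in the order asked, and still so for the second after the job is handed in, with the robot touching nothing.
It also fails if it takes over 38 s, if anything falls off the work surface, if the arm or the gripper's body presses on something with over 40 N, if the wrist force passes 120 N, or if a joint passes its speed limit or range.

ROBOT

A 6-joint arm with a two-finger parallel gripper is mounted at the origin on the work surface. World frame = base frame: x ahead of the robot, y to its left, z up, the work surface at z = 0. Lengths are in m, angles in rad, forces in N, time in s.
With the tool pointing down it reaches from about 0.275 to 1 m from the base axis. Payload 8.4 kg.
Tool frame: the origin (TCP) lies on the centre line of the jaws, within the pads' length; the fingertips stand 17 mm ahead of it and the grasp point (between the pads) lies 2 mm behind it (bot.tcp_to_tips is the y of the fingertips in the tool frame, in m); y points along the fingers, z is the direction in which the jaws open and shut, and the axes are right-handed (so a half turn about y gives the same grasp; the last joint's range is limited). The gripper opens to 85 mm and grips with 20 to 120 N. Pads are 22 mm wide; open, the fingers measure 114 mm over their backs; the gripper's body (76 mm by 85 mm) begins 54 mm behind the grasp point. The pads swing forward as they close: fully open they stand 13 mm farther back than shut.
Start: joints at [1.139, 0.353, 1.633, -0, 1.155, -0.002], TCP at [0.26, 0.568, 0.248] pointing down, gripper open.
Joint ranges: [-2.63, 2.63], [-0.92, 2.1], [0.06, 2.66], [-1.3, 4.44], [0, 2.69], [-3.02, 3.02]. Speed limits (rad/s): [2.22, 2.22, 2.79, 3.14, 3.14, 3.14].

INTERFACE

Orientations are given as a unit quaternion [x, y, z, w].
In Python, from workcell import bot, hand, kinematics, get_obs, vision, hand_in gives the robot as it stands. The module is installed in compiled form; this text tells all that it offers. Calls block until the motion is done:
- bot.reach(position, orientation): joint-space move of the TCP to a pose.
- bot.servo_line(position, ori=None, velocity=0.15): straight line of the TCP; ori=None keeps the orientation; velocity is the mean speed in m/s.
- bot.goto_joints(angles): joint-space move.
- hand.move_gripper(opening, strength=None): finger opening in m; strength is the grip in N (None keeps the last); returns when the fingers have stopped.
- bot.dwell(seconds).
- kinematics.solve_ik(position, orientation): joint angles nearest the present ones, or None.
- get_obs(): the state.
- vision.read_camera(name): name is "scene" or "side" or "wrist"; returns a dict with "frame" (480x640x3 uint8, red, green, blue), "intrinsics" (3x3 intrinsics, pixels), "view" (4x4, takes a point from world to camera coordinates). Camera axes: x right, y down, z forward; pixel columns grow to the right and rows downward; lengths in m; the calibration is good to about 2 mm. A picture is of the moment at which its call begins. There is no depth.
A pose or a line that the arm cannot do raises bot.IKError and nothing moves.
- hand_in(): hands the job in, once; it reports no verdict.
The state is a dict: "time_s": time; "joint_pos": joint angles; "joint_vel": joint speeds; "joint_efforts": joint torques, N m; "position": TCP position; "orientation": TCP orientation; "wrist_force": force on the tool from outside, world axes, zero at the start; "ft_torque": the same for the moment, N m; "gripper_width": finger opening in m.
Only numpy, scipy, OpenCV 4.12 (cv2) and the standard library are available. Lean on these libraries where they do the work, as an engineer would, in place of code of your own. Each camera call takes 0.05 s, during which the arm holds its last target. There are 200 camera calls.

## Working session

There is one attempt and no reset: what is moved stays moved. The work goes in short steps, each a Python script; the robot and the scene stay as the last script left them, time stands still between calls to the robot, and variables do not carry over. Pictures are saved under pics/ and viewed, about 8 in all and at most 12, crops included, and the job is handed in when it is done.

```bash
mkdir -p pics
python3 - <<'E'
from workcell import *
import cv2,numpy as np
o=get_obs();print(o)
for n in("scene","side","wrist"):
    d=vision.read_camera(n);cv2.imwrite(f"pics/{n}0.png",d["frame"][:,:,::-1]);np.savez(f"{n}0.npz",**d)
    V=d["view"];print(n,d["intrinsics"].tolist(),(-V[:3,:3].T@V[:3,3]).round(3),V[2,:3].round(2))
E
```

```text
{'time_s': 0.0, 'joint_pos': array([ 1.13858874e+00,  3.53661926e-01,  1.63413317e+00, -1.26985269e-05,
        1.15515279e+00, -2.38441664e-03]), 'joint_vel': array([-4.29212082e-06, -2.77704233e-04, -7.24315396e-04, -1.01412070e-03,
        2.80072740e-03,  2.39134883e-04]), 'joint_efforts': array([ 6.37152662e-04, -6.05251265e+01, -3.42071307e+01, -5.09823531e-05,
        9.66080348e-03, -3.88667206e-05]), 'position': array([0.26025521, 0.56775507, 0.24755345]), 'orientation': array([ 0.69130896, -0.15089582,  0.15069724, -0.69037143]), 'wrist_force': array([ 0.40745975,  0.64373938, -0.34455846]), 'ft_torque': array([-0.02670739, -0.02373355,  0.01266193]), 'gripper_width': 0.08535539933225432}
scene [[466.04102481044794, 0.0, 320.45148304336885], [0.0, 466.04102481044794, 242.73012535785892], [0.0, 0.0, 1.0]] [0.987 0.225 0.863] [-0.55 -0.09 -0.83]
side [[505.0524038119493, 0.0, 328.8233721114598], [0.0, 505.0524038119493, 237.35856061404368], [0.0, 0.0, 1.0]] [0.419 1.209 0.76 ] [ 0.02 -0.83 -0.56]
wrist [[389.0771424353862, 0.0, 320.0444570904827], [0.0, 389.0771424353862, 238.1452475287203], [0.0, 0.0, 1.0]] [0.195 0.599 0.373] [ 0.26 -0.12 -0.96]
```

View pics/scene0.png

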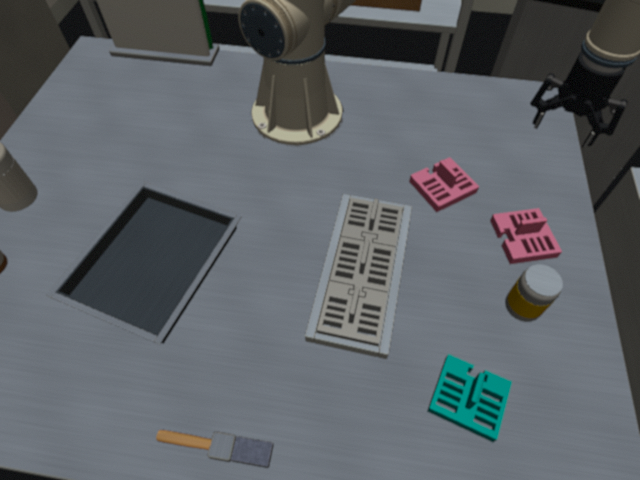

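View pics/side0.png

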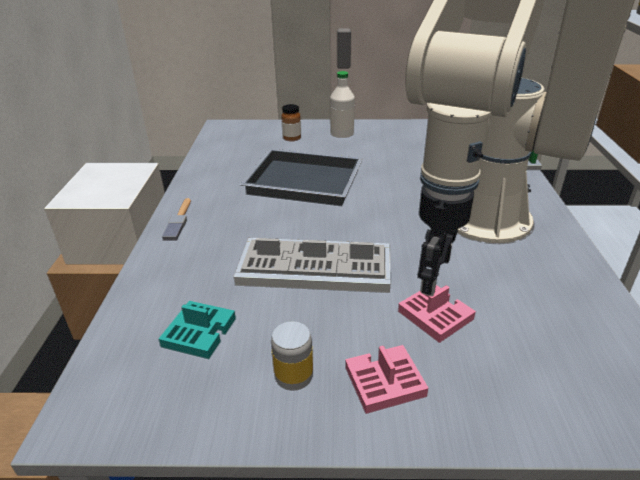

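The scene view shows the shelf frame at about (345-411,195) to (307-388,350), with three grey tiles in it. Their fins are near (373,215), (364,262) and (353,305). The pan is at about (150,262).

Candidates for tile_mid:
- grey tile near the robot (372,215)
- grey middle tile (363,262)
- grey far tile (352,315)
- pink tiles (443,183) and (525,235)
- turquoise tile (470,397)

I choose the grey middle one at (363,262) and will check it in a close crop.

```bash
cat > h.py <<'E'
import numpy as np,cv2
def cast(d,uv,z):
    K,V=d["intrinsics"],d["view"];R=V[:3,:3];c=-R.T@V[:3,3]
    uv=np.atleast_2d(np.asarray(uv,float))
    r=(R.T@np.linalg.inv(K)@np.c_[uv,np.ones(len(uv))].T).T
    return c+r*((z-c[2])/r[:,2])[:,None]
def proj(d,p):
    p=np.atleast_2d(p);q=(d["view"][:3,:3]@p.T).T+d["view"][:3,3];q=(d["intrinsics"]@q.T).T
    return q[:,:2]/q[:,2:]
E
python3 - <<'E'
from h import *
for n,roi in(("scene",(290,180,430,370)),("side",(225,230,400,295))):
    d=dict(np.load(n+"0.npz"));f=d["frame"].astype(int)
    x0,y0,x1,y1=roi
    g=f[y0:y1,x0:x1];print(n,"px",[f[p].tolist() for p in ((262,348),(300,398),(420,300))] if n=="scene" else "")
    m=((g[...,0]-g[...,2])>2).astype(np.uint8)&(g.sum(2)>330)
    m=m.astype(np.uint8);m=cv2.morphologyEx(m,cv2.MORPH_OPEN,np.ones((2,2)))
    cs=max(cv2.findContours(cv2.morphologyEx(m,cv2.MORPH_CLOSE,np.ones((9,9))),cv2.RETR_EXTERNAL,cv2.CHAIN_APPROX_NONE)[0],key=cv2.contourArea)
    P=cast(d,cs[:,0]+[x0,y0],.036)[:,:2]
    print(n,cv2.minAreaRect((P*1000).astype(np.float32)))
    cv2.imwrite(f"pics/m_{n}.png",cv2.resize(np.hstack([f[y0:y1,x0:x1,::-1].astype(np.uint8),cv2.cvtColor(m*255,cv2.COLOR_GRAY2BGR)]),None,fx=2.2,fy=2.2,interpolation=cv2.INTER_CUBIC))
    if n=="scene":
        P=cast(d,[(147,188),(240,216),(161,338),(55,294)],.04)
        print(P.round(3),P.mean(0)); print(cast(d,[(345,195),(411,205),(387,349),(312,340)],.028).round(3))
E
```

```text
scene px [[117, 115, 111], [108, 116, 121], [112, 119, 125]]
scene ((472.989501953125, 234.00143432617188), (119.81021118164062, 337.5472412109375), 85.9403076171875)
[[ 0.355 -0.282  0.04 ]
 [ 0.399 -0.05   0.04 ]
 [ 0.701 -0.123  0.04 ]
 [ 0.646 -0.362  0.04 ]] [ 0.52516982 -0.20434562  0.04      ]
[[0.293 0.171 0.028]
 [0.298 0.323 0.028]
 [0.65  0.297 0.028]
 [0.655 0.155 0.028]]
side px 
side ((469.455322265625, 231.85986328125), (126.20323944091797, 333.88043212890625), 86.12407684326172)
```

View pics/m_scene.png

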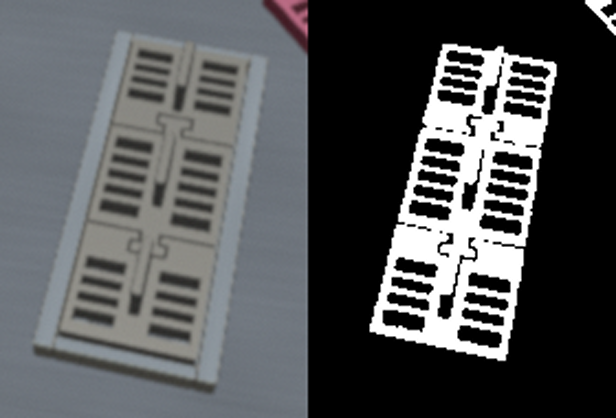

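The crop confirms the choice. The middle tile is the one with seams and hammerhead lugs at both ends, and its fin is near scene (364,262). The tile row centre is about (0.473, 0.234), yaw about -4°; the measured footprint of 337×120 mm agrees with the nominal size. I'll move to a hover and look from close up.

```bash
cat >> h.py <<'E'
from scipy.spatial.transform import Rotation as Rn
def quat(yaw,flip=False):
    y=yaw+(np.pi if flip else 0)
    X=np.array([np.cos(y),np.sin(y),0]);Y=np.array([0,0,-1.]);return Rn.from_matrix(np.c_[X,Y,np.cross(X,Y)]).as_quat()
E
python3 - <<'E'
from h import *
from workcell import *
for fl in(0,1):
  for p,y in(((.473,.234,.20),-4),((.525,-.204,.2),-14.5)):
    j=kinematics.solve_ik(p,quat(np.radians(y),fl));print(fl,None if j is None else np.round(j,2))
fl=min((0,1),key=lambda f:abs(kinematics.solve_ik((.473,.234,.2),quat(np.radians(-4),f))[5]))
bot.reach((.473,.234,.20),quat(np.radians(-4),fl))
d=vision.read_camera("wrist");cv2.imwrite("pics/w1.png",d["frame"][:,:,::-1]);np.savez("w1.npz",**d)
o=get_obs();print(fl,o["time_s"],o["position"],proj(d,[(.473,.234,.036),(.473,.234,.081)]))
E
```

```text
0 [ 0.46  0.26  1.89 -0.    1.   -1.04]
0 [-0.37  0.31  1.81 -0.    1.02 -1.69]
1 [ 0.46  0.26  1.89 -0.    1.    2.1 ]
1 [-0.37  0.31  1.81 -0.    1.02  1.45]
0 1.6833 [0.4729686  0.23487861 0.20015535] [[317.66142985 220.99777544]
 [317.31793242 237.72639046]]
```

View pics/w1.png

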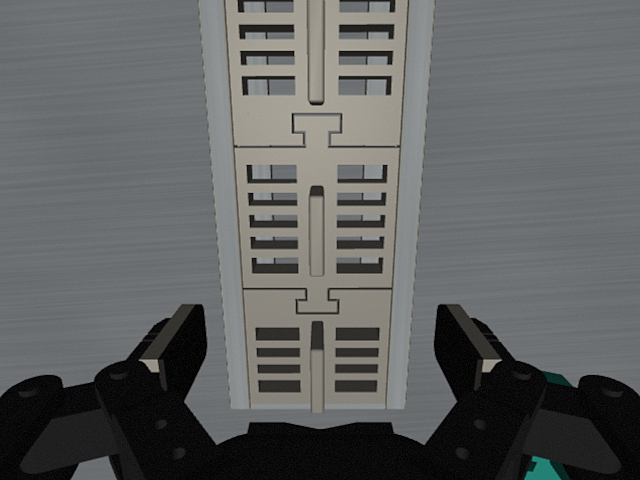

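The wrist view shows the middle tile's corners at about (234,147), (400,146), (394,289) and (243,289). Its fin runs from (317,190) to (316,276), and the jaws straddle the row symmetrically. I'll cast these points to get the correction.

Run:
```python
from h import *
d=dict(np.load("w1.npz"))
P=cast(d,[(234,147),(400,146.5),(394,289),(243,289)],.036);print(P.round(4),P.mean(0))
F=cast(d,[(317,196),(316.3,276)],.081);print(F.round(4),F.mean(0))
v=P[:2].mean(0)-P[2:].mean(0);print(np.degrees(np.arctan2(v[1],v[0])))
w=P[1]-P[0];print(np.degrees(np.arctan2(w[1],w[0])), np.linalg.norm(v),np.linalg.norm(w))
# fin row edges
f=cv2.cvtColor(d["frame"],cv2.COLOR_RGB2GRAY);print(f[170:200,317].tolist(),f[265:285,317].tolist());print(f[240,300:334].tolist())
```

```text
[[0.4137 0.1775 0.036 ]
 [0.4217 0.2975 0.036 ]
 [0.5337 0.2914 0.036 ]
 [0.5251 0.1699 0.036 ]] [0.47355123 0.23406517 0.036     ]
[[0.4455 0.2358 0.081 ]
 [0.4998 0.2314 0.081 ]] [0.47262643 0.23358173 0.081     ]
176.50798899215508
86.1761548648046 0.11191196419451524 0.12028264370980311
[156, 155, 154, 156, 153, 156, 155, 153, 155, 156, 153, 154, 153, 157, 152, 109, 33, 43, 50, 46, 46, 46, 45, 47, 44, 60, 102, 128, 140, 152] [137, 135, 137, 137, 136, 136, 136, 135, 136, 135, 123, 113, 142, 138, 138, 138, 138, 137, 137, 138]
[145, 142, 143, 142, 143, 143, 145, 147, 134, 106, 112, 133, 143, 145, 142, 145, 145, 143, 142, 142, 143, 136, 116, 87, 111, 150, 146, 143, 143, 143, 145, 144, 143, 144]
```

The tile centre is (0.473, 0.2338) and the yaw is -3.7°; the fin and the corners agree to about 1 mm. Next I'll grasp the fin and lift straight up, watching the force.

Run:
```python
from h import *
from workcell import *
x,y=.473,.2338;q=quat(np.radians(-3.7))
hand.move_gripper(.05)
bot.reach((x,y,.12),q)
bot.servo_line((x,y,.062),q,.1)
S=lambda s:print(s,(o:=get_obs())["time_s"],o["position"].round(4),o["wrist_force"].round(1),o["ft_torque"].round(2),round(o["gripper_width"],4))
S("down");hand.move_gripper(0.0,50);S("grip")
for z in(.072,.092,.18):
    bot.servo_line((x,y,z),q,.05 if z<.1 else .1);S(z)
d=vision.read_camera("scene");e=vision.read_camera("wrist")
w=e["frame"];cv2.imwrite("pics/lift.png",np.hstack([cv2.resize(d["frame"][150:400,250:450],(400,500)),cv2.resize(w,(400,300))[:,:,:] if 0 else cv2.copyMakeBorder(cv2.resize(w,(400,300)),0,200,0,0,cv2.BORDER_CONSTANT)])[:,:,::-1])
```

```text
down 3.275 [0.4735 0.2341 0.0627] [ 0.1 -0.3 -0.1] [-0.01 -0.03  0.01] 0.0498
grip 3.7167 [0.4733 0.2339 0.0626] [-0.6 -0.2  6.1] [-0.18  0.13  0.01] 0.0095
0.072 4.0667 [0.4731 0.2339 0.0723] [-0.6 -0.1 -1.9] [0.02 0.   0.04] 0.0094
0.092 4.6167 [0.4731 0.2339 0.0923] [-0.3 -0.  -3. ] [-0.02  0.02 -0.05] 0.0093
0.18 5.65 [0.4726 0.2336 0.1794] [-0.3 -0.2 -3.6] [ 0.03 -0.06  0.  ] 0.0094
```

View pics/lift.png

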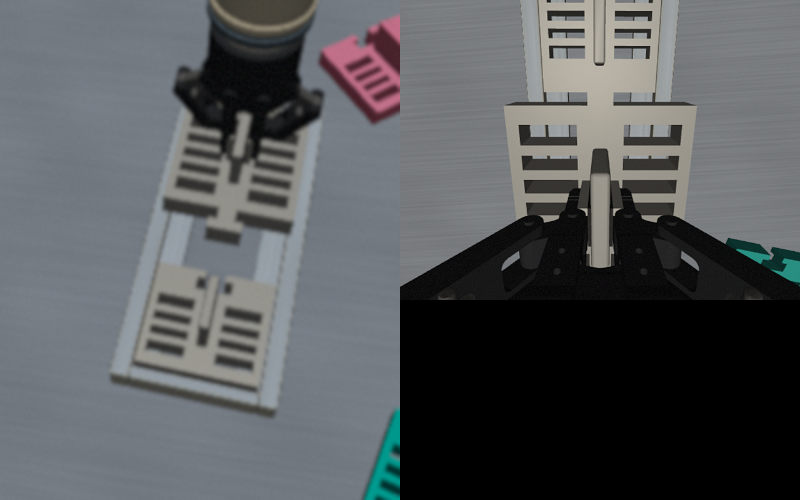

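The tile is out cleanly, held level, with both neighbours still in the frame (far one at crop (205,325), near one at the top of the wrist view). Next I'll carry it over the pan and look before lowering.

Run:
```python
from h import *
from workcell import *
q=quat(np.radians(-14.5))
bot.reach((.525,-.205,.18),q)
o=get_obs();print(o["time_s"],o["position"].round(4),o["wrist_force"].round(1),o["gripper_width"])
e=vision.read_camera("wrist");np.savez("w2.npz",**e);d=vision.read_camera("side")
im=np.hstack([cv2.resize(d["frame"][120:270,200:400],(400,300)),cv2.resize(e["frame"],(400,300))])
cv2.imwrite("pics/pan.png",im[:,:,::-1])
```

```text
7.375 [ 0.5252 -0.2041  0.18  ] [ 0.6  0.6 -3.4] 0.009953031201142114
```

View pics/pan.png

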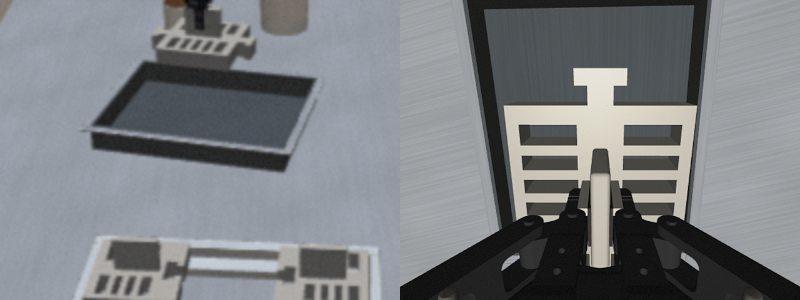

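The wrist view shows the pan floor between about x=490 and x=696 (half-scale, +400 offset), with the tile centred between the walls and parallel to them. The floor's near end is at row 10. I'll check that distance numerically, then lower the tile with a contact guard, release and retreat.

Run:
```python
from h import *
from workcell import *
e=dict(np.load("w2.npz"));a=np.radians(-14.5);q=quat(a);R=np.array([[np.cos(a),np.sin(a)],[-np.sin(a),np.cos(a)]])
P=(cast(e,[(180,20),(592,14),(200,380)],.004)[:,:2]-[.525,-.205])@R.T;print(P.round(3))
assert -.19<P[:2,0].mean()<-.105 and abs(P[:2,1].mean())<.03
x,y=.525,-.205
bot.servo_line((x,y,.075),q,.1)
f0=get_obs()["wrist_force"][2]
z=.062
while z>.0505:
    bot.servo_line((x,y,z),q,.03);o=get_obs();print(round(z,4),o["position"][2].round(4),o["wrist_force"].round(1))
    if o["wrist_force"][2]-f0>2: break
    z-=.0015 if z<.057 else .0025
bot.dwell(.2);hand.move_gripper(.05)
o=get_obs();print(o["time_s"],o["wrist_force"].round(1),o["gripper_width"])
bot.servo_line((x,y,.14),q,.1)
bot.servo_line((x,y,.25),q,.2);print(get_obs()["time_s"])
d=vision.read_camera("scene");s=vision.read_camera("side");w=vision.read_camera("wrist")
np.savez("wf.npz",**w)
im=np.vstack([np.hstack([d["frame"][150:390,40:440],cv2.resize(s["frame"][120:300,200:420],(400,240))]),np.hstack([cv2.resize(w["frame"],(400,300)),np.zeros((300,400,3),np.uint8)])])
cv2.imwrite("pics/fin.png",im[:,:,::-1])
```

```text
[[-0.14  -0.095]
 [-0.144  0.189]
 [ 0.151 -0.106]]Traceback (most recent call last):
  File "<stdin>", line 5, in <module>
AssertionError
```

My pixel scale was wrong: the view was shrunk by 1.6, not 2. Nothing moved, so I'm redoing the check.

Run:
```python
from h import *
from workcell import *
e=dict(np.load("w2.npz"));a=np.radians(-14.5);q=quat(a);R=np.array([[np.cos(a),np.sin(a)],[-np.sin(a),np.cos(a)]])
P=(cast(e,[(141,16),(477,11),(160,350)],.004)[:,:2]-[.525,-.205])@R.T;print(P.round(3))
assert -.19<P[:2,0].mean()<-.105 and abs(P[:2,1].mean())<.03
x,y=.525,-.205
bot.servo_line((x,y,.075),q,.1)
f0=get_obs()["wrist_force"][2]
z=.062
while z>.0505:
    bot.servo_line((x,y,z),q,.03);o=get_obs();print(round(z,4),o["position"][2].round(4),o["wrist_force"].round(1))
    if o["wrist_force"][2]-f0>2: break
    z-=.0015 if z<.057 else .0025
bot.dwell(.2);hand.move_gripper(.05)
o=get_obs();print(o["time_s"],o["wrist_force"].round(1),o["gripper_width"])
bot.servo_line((x,y,.14),q,.1)
bot.servo_line((x,y,.25),q,.2);print(get_obs()["time_s"])
d=vision.read_camera("scene");s=vision.read_camera("side");w=vision.read_camera("wrist")
im=np.vstack([np.hstack([d["frame"][150:390,40:440],cv2.resize(s["frame"][120:300,200:420],(400,240))]),np.hstack([cv2.resize(w["frame"],(400,300)),np.zeros((300,400,3),np.uint8)])])
cv2.imwrite("pics/fin.png",im[:,:,::-1])
```

```text
[[-0.143 -0.122]
 [-0.146  0.11 ]
 [ 0.12  -0.139]]
0.062 0.0618 [-1.1 -0.4 -3.8]
0.0595 0.0594 [ 0.6  1.1 -3.1]
0.057 0.0568 [ 0.2  0.6 -2.4]
0.0555 0.0554 [ 0.7  0.5 -2.5]
0.054 0.0546 [-2.8  0.3  4.8]
10.925 [-1.1  0.1 -0.2] 0.050295081093960775
12.6333
```

View pics/fin.png

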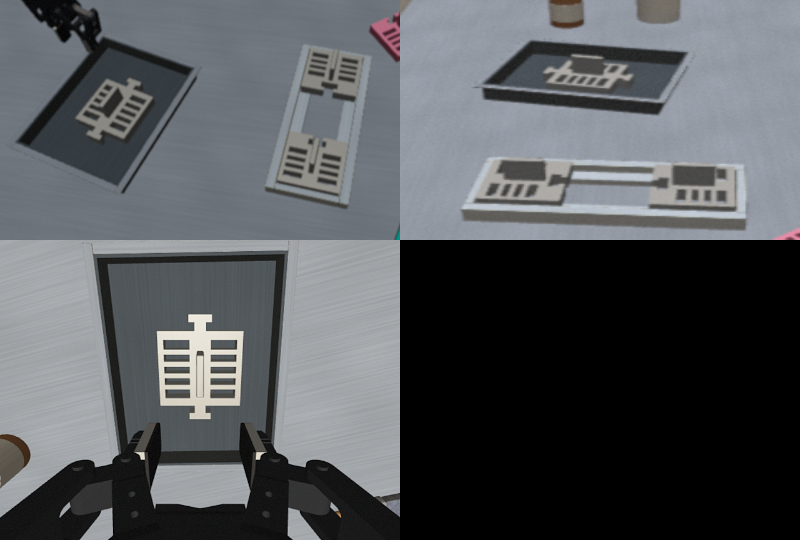

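The three views show the tile flat, fin up, in the middle of the pan floor (wrist view at (200,365)). Both neighbours are seated in the frame (scene crop at (333,70) and (313,163)), and the gripper is clear. Handing in.

```bash
python3 -c "
from workcell import *
print(get_obs()['wrist_force'].round(1),get_obs()['time_s'])
print(hand_in())"
```

```text
[-0.  -0.3 -0.5] 12.7833
the job is handed in; nothing more can be done
None
```

The middle tile now lies flat, fin up, near the centre of the wash pan floor, and the job is handed in at 12.8 s. I gripped it by its fin, lifted it straight up out of the frame and lowered it until it touched the pan floor. The force rise at contact was about 7 N. I then let go and backed away upward.

- **Final checks:** all three camera views show the tile flat in the pan and both neighbouring tiles still seated in the frame. The wrist force was about 0, with the gripper well clear. I did not move any of the pink or turquoise look-alikes.
- **What disagreed:** one check before lowering failed because I used the wrong pixel scale. The arm had not moved. The corrected check put the pan centre within about 1 cm of the target.
- **Other force reading:** closing the jaws on the fin gave a brief 6 N upward force, well below the limits.

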